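Set the screwdriver in the sloping rest

ROBOT

A 6-joint arm with a two-finger parallel gripper is mounted at the origin on a cart in front of the work surface, level with it; the furniture and walls round the work are solid. World frame = base frame: x ahead of the robot, y to its left, z up, the work surface at z = 0. Lengths are in m, angles in degrees, forces in N, time in s.
With the tool pointing down it reaches from about 0.4 to 0.825 m from the base axis. Payload 7 kg.
Tool frame: the origin (TCP) lies midway between the tips of the shut fingers; the grasp point (between the pads) lies r.grip_depth behind it (r.grip_depth is the distance from the TCP to the grasp point, in m); z points along the fingers, y is the line along which they close (so a half turn about z gives the same grasp; the last joint's range is limited). The gripper opens to 88 mm and grips with 3 to 60 N. Pads are 19 mm wide; open, the fingers measure 130 mm over their backs; the gripper's body (78 mm by 193 mm) begins 47 mm behind the grasp point.
Start: joints at [91.335, 20.546, 0.682, 0, -70.136, -16.507], TCP at [0.177, 0.651, 0.227] pointing down, gripper open.
Joint ranges: [-176.03, 176.03], [-82.01, 121.73], [-58.28, 71.71], [-173.87, 95.51], [-174.79, -0.11], [-173.66, 173.66]. Speed limits (degrees/s): [136.94, 136.94, 172.46, 180, 180, 180].

INTERFACE

Orientations are given as [roll, pitch, yaw] about the fixed x, y, z axes, in that order (R = Rz(yaw) Ry(pitch) Rx(roll)).
In Python, from plant import r, optics gives the robot as it stands (r), with the cameras (optics).
- The arm moves only by the tool drive_effector, called after "Emit:" as name(argument=value, ...), one argument or row to a line, values as JSON. Schema: {"type":"object","properties":{"offsets":{"type":"object","properties":{"x":{"type":"array","items":{"type":"number"},"minItems":1,"maxItems":12},"y":{"type":"array","items":{"type":"number"},"minItems":1,"maxItems":12},"z":{"type":"array","items":{"type":"number"},"minItems":1,"maxItems":12},"ax":{"type":"array","items":{"type":"number"},"minItems":1,"maxItems":12},"ay":{"type":"array","items":{"type":"number"},"minItems":1,"maxItems":12},"az":{"type":"array","items":{"type":"number"},"minItems":1,"maxItems":12}},"additionalProperties":false,"required":["x","y","z","ax","ay","az"]},"aperture":{"type":"number"},"squeeze":{"type":"number"},"only":{"type":"string"},"quiet":{"type":"boolean"},"lines":{"type":"string"}},"required":["offsets"],"additionalProperties":false}. offsets is an object with one list for each field, all of the same length, 1 to 12, a row being the entries at one place: x, y, z (the shift in fractions of the full range, 1 being 0.4 m), ax, ay, az (a rotation vector in shares of 180 degrees (1.0 is 180 degrees)); each row is the pose to reach, as a shift and turn from the pose commanded when the call began, along the tool's axes at that moment; what a row does not reach only later rows make up. A row lasts 1/12 s, in which the tool goes at most 0.0417 m and 7.16 degrees, less where a joint would pass 70% of its speed; a pose out of reach is approached as far as the arm can. aperture is the finger opening in m, set as the call begins (left out keeps the last). The fingers move at their own pace and stop on an object; squeeze is the grip in N (left out, the last holds). Time passes only in rows, so rows that do not move let the fingers close. The tool returns the time, the measured TCP pose, the force, the opening and the grip force at its end. only (a regular expression) keeps the lines of the reply that match it, lines (a string "A,B") keeps lines A to B, and quiet returns only ok. Input that does not fit is refused with a message, and nothing moves.
- r.get_state(): the state, without advancing time (a new reading comes with each control period).
- optics.capture(name): name is "scene" or "top" or "wrist"; returns a dict with "frame" (480x640x3 uint8, red, green, blue), "z_map" (480x640 float32, m along the optical axis (not along the pixel's ray), 0 where there is no reading), "fx", "fy", "cx", "cy" (pixels), "cam_to_world" (4x4, takes a point from camera to world coordinates). Camera axes: x right, y down, z forward; pixel columns grow to the right and rows downward; lengths in m; the calibration is good to about 2 mm. A picture is of the moment at which its call begins.
- r.close_job(): hands the job in; it is judged then, once.
The state is a dict: "time_s": time; "joints": joint angles; "qd": joint speeds; "joint_torque": joint torques, N m; "tcp_pos": TCP position; "eef_rot": TCP orientation; "contact_force": force on the tool from outside, world axes, zero at the start; "moment": the same for the moment, N m; "gripper_width": finger opening in m; "gripper_force": force on a finger pad.
Only numpy, scipy, OpenCV 4.12 (cv2) and the standard library are available. Lean on these libraries where they do the work, as an engineer would, in place of code of your own. Each camera call takes 0.05 s, during which the arm holds its last target. There are 200 camera calls.

TASK

Pick up the screwdriver and lay it in the sloping two-forked rest: shank in the low fork, handle in the high fork with its butt end up, and the front shoulder of the handle home against the low fork, so that it can next be taken up at that slope. Let go of it there, and leave the cutter and the marker pen where they lie.

Things in the scene. Friction and masses are not known exactly. Their poses are not given: they have to be found in the camera images.
- screwdriver: small screwdriver lying flat, 170 mm, 0.06 kg. Long axis is its y, at z = 12 mm: yellow handle, 24 mm wide and high, from y = 0 (front shoulder) to +85 mm (butt); steel shank 6 mm thick from y = 0 to the tip at -85 mm. Origin under the shoulder, level with the handle's underside; z up. Grip across the handle (along x) at y = 20 to 45 mm, which stays clear of both forks when seated.
- rest: sloping rest fixed to the bench: dark steel base plate 160 x 76 x 8 mm and a bar that rises at 30 degrees towards +x, with two aluminium forks square to the slope, open upward: the low one narrow, for the shank, the high one wide, for the handle. Prongs reach 130 mm above the bench. Origin at the centre of its underside. (The bench's frame has a rail 0.53 m up, 0.65 m ahead: do not lift high.)
- rest_seat (a point): where the screwdriver's origin and axes come when seated: y up the slope, z square to it, 65 mm above the rest's origin. Low fork y = -14 to -3 mm, slot 16 mm wide, floor z = 9. High fork y = 60 to 74, slot 34 wide, floor z = 0. Prongs straight to z = 17 mm, then flare to z = 30, about 20 mm wider. Between the forks fingers have room down to the bar's top at z = -22.
- cutter: snap-blade cutter, flat yellow plastic body 20 mm wide, 154 mm long, 18 mm high, lying along its y; bystander, to be left alone. Origin at the centre of its underside.
- marker: marker pen, white with a blue cap, 12 mm thick, 135 mm long, lying along its y; bystander, to be left alone. Origin at the centre of its underside.

How it is judged (in metres and radians):
At the end, for the whole second after the job is handed in: The screwdriver rests in the sloping rest, its origin within 20 mm of the seat and its long axis within 10 degrees of the seat's slope, butt end up, released and still (distance between screwdriver and rest_seat below 0.02 m and angle between the y axis of screwdriver and the y axis of rest_seat, either way round below 0.175 rad and angle between screwdriver's own y axis and vertical below 1.4 rad and linear speed of screwdriver below 0.02 m/s); the robot touches nothing.
It fails at once if the cutter is moved by more than 30 mm (distance of cutter from where it was at the start of the episode above 0.03 m).
It fails at once if the marker pen is moved by more than 30 mm (distance of marker from where it was at the start of the episode above 0.03 m).
It also fails if it takes over 40 s, if anything falls off the work surface, if the arm or the gripper's body presses on something with over 40 N, if the wrist force passes 120 N, or if a joint passes its speed limit or range.

## Working session

There is one attempt and no reset: what is moved stays moved. The work goes in short steps, Python scripts to look and compute and a tool call to move; the robot and the scene stay as the last step left them, time stands still between calls to the robot, and variables do not carry over. Pictures are saved under pics/ and viewed, at most 10 in all, crops included, and the job is handed in when it is done.

```bash
ls; mkdir -p pics; python3 - <<'E'
from plant import r, optics
import cv2,numpy as np
s=r.get_state();print(s['tcp_pos'],s['eef_rot'],s['joints'],s['time_s'],r.grip_depth,s['gripper_width'])
for n in('scene','top'):
    c=optics.capture(n);np.savez('/tmp/'+n,**c);cv2.imwrite(f'pics/{n}0.png',c['frame'][:,:,::-1]);print(n,c['fx'],c['cam_to_world'].round(3).tolist())
E
```

```text
pics
plant.py
[0.17654561 0.65098286 0.22563041] [ 1.79905269e+02 -8.59290048e-03 -1.51781769e+01] [ 9.13360956e+01  2.05898762e+01  6.32370308e-01 -1.98714697e-02
 -7.01357606e+01 -1.65075121e+01] 0.0 0.0188 0.08722531115704966
scene 518.1913323686027 [[0.613, -0.578, 0.539, -0.091], [-0.79, -0.434, 0.433, -0.57], [-0.016, -0.691, -0.723, 0.921], [0.0, 0.0, 0.0, 1.0]]
top 608.6282959186075 [[0.028, -0.996, 0.081, 0.425], [-0.999, -0.026, 0.02, -0.077], [-0.018, -0.082, -0.996, 1.213], [0.0, 0.0, 0.0, 1.0]]
```

View pics/scene0.png

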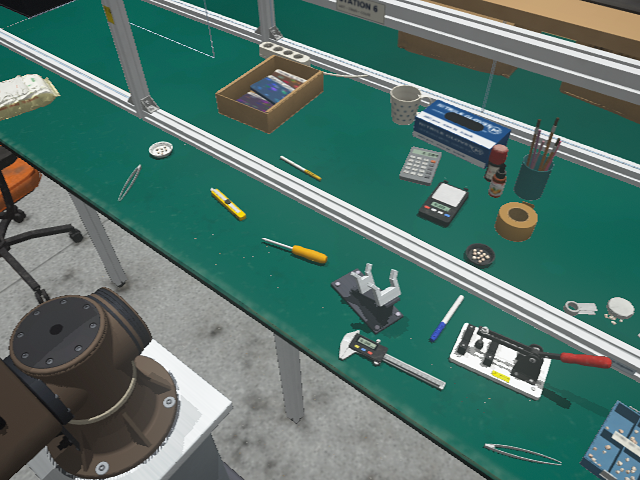

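View pics/top0.png

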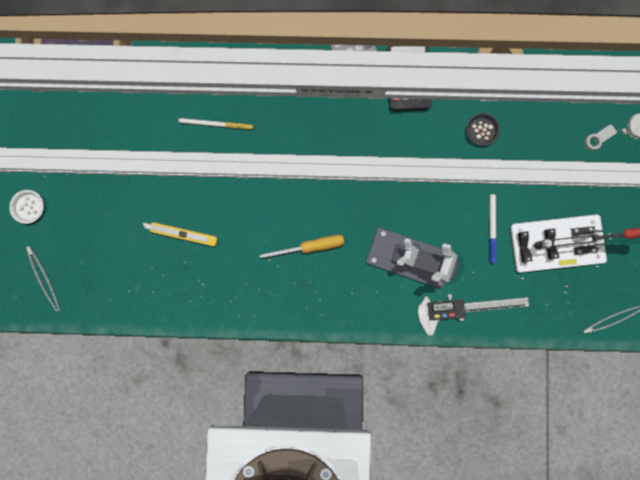

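The top view shows the screwdriver with its tip at (262,257) and butt at (343,241). The rest is at about (413,258), with forks at (405,252) and (444,262). The cutter (180,234) and marker (492,228) are well away. Next I measure.

```bash
cat > h.py <<'E'
import numpy as np,cv2
def cloud(c):
    z=c['z_map'];v,u=np.mgrid[:480,:640]
    P=np.stack([(u-c['cx'])/c['fx']*z,(v-c['cy'])/c['fy']*z,z],-1)
    M=c['cam_to_world'];return P@M[:3,:3].T+M[:3,3]
def yellow(c):
    h=cv2.cvtColor(c['frame'],cv2.COLOR_RGB2HSV)
    return (h[...,0]>12)&(h[...,0]<32)&(h[...,1]>140)&(h[...,2]>120)
def axis(p):
    m=p.mean(0);d=np.linalg.svd(p-m,full_matrices=False)[2][0];t=(p-m)@d;return m+d*(t.min()+t.max())/2,d,np.ptp(t)
E
python3 - <<'E'
import numpy as np,cv2
from h import *
for n,hb,rb in(('top',(295,350,228,262),(360,465,222,295)),('scene',(285,335,238,270),(325,415,255,335))):
    c=dict(np.load(f'/tmp/{n}.npz'));W=cloud(c)
    print(n,'bench z',np.median(W[270:290,150:220,2]) if n=='top' else np.median(W[215:235,280:330,2]))
    m=np.zeros((480,640),bool);m[hb[2]:hb[3],hb[0]:hb[1]]=1
    p=W[m&yellow(c)&(c['z_map']>0)];mid,d,L=axis(p);print('handle',len(p),mid,d,L,'ztop',np.percentile(p[:,2],95))
    m[:]=0;m[rb[2]:rb[3],rb[0]:rb[1]]=1
    f=c['frame'].astype(int)
    q=W[m&(W[...,2]>.005)&(W[...,2]<.012)&(f.max(-1)<130)&(abs(f[...,1]-f[...,0])<25)]
    # clean
    rect=cv2.minAreaRect((q[:,:2]*1000).astype(np.float32));print('plate',len(q),rect,q[:,2].mean())
    k=W[m&(W[...,2]>.105)];print('prong tops',len(k));
    for g in k[np.argsort(k[:,2])][-14:]:print(g.round(3),end=' ')
    print()
E
python3 - <<'E'
import cv2
a=cv2.imread('pics/top0.png')[210:310,340:480];b=cv2.imread('pics/scene0.png')[245:345,310:450]
cv2.imwrite('pics/z.png',cv2.resize(cv2.hconcat([a,b]),None,fx=2.85,fy=5.7/2*1.0,interpolation=2))
E
```

```text
top bench z 0.0008027672328387858
handle 433 [ 0.51458603 -0.05606239  0.02219719] [-0.22387601  0.97456838 -0.00979825] 0.08326353810361199 ztop 0.027233160405062806
plate 1494 ((491.7959899902344, -229.6387939453125), (158.37576293945312, 76.29826354980469), 72.59553527832031) 0.008465128567557979
prong tops 219
[ 0.425 -0.077  1.213] [ 0.425 -0.077  1.213] [ 0.425 -0.077  1.213] [ 0.425 -0.077  1.213] [ 0.425 -0.077  1.213] [ 0.425 -0.077  1.213] [ 0.425 -0.077  1.213] [ 0.425 -0.077  1.213] [ 0.425 -0.077  1.213] [ 0.425 -0.077  1.213] [ 0.425 -0.077  1.213] [ 0.425 -0.077  1.213] [ 0.425 -0.077  1.213] [ 0.425 -0.077  1.213] 
scene bench z 0.0007731555882288799
handle 267 [ 0.51312362 -0.05520092  0.02120578] [ 0.23085495 -0.97292637 -0.0109664 ] 0.08485606076342983 ztop 0.02614430370827134
plate 1221 ((519.7938232421875, -236.56646728515625), (204.4091033935547, 203.771240234375), 42.2992057800293) 0.0085455779714547
prong tops 226
[-0.091 -0.57   0.921] [-0.091 -0.57   0.921] [-0.091 -0.57   0.921] [-0.091 -0.57   0.921] [-0.091 -0.57   0.921] [-0.091 -0.57   0.921] [-0.091 -0.57   0.921] [-0.091 -0.57   0.921] [-0.091 -0.57   0.921] [-0.091 -0.57   0.921] [-0.091 -0.57   0.921] [-0.091 -0.57   0.921] [-0.091 -0.57   0.921] [-0.091 -0.57   0.921]
```

View pics/z.png

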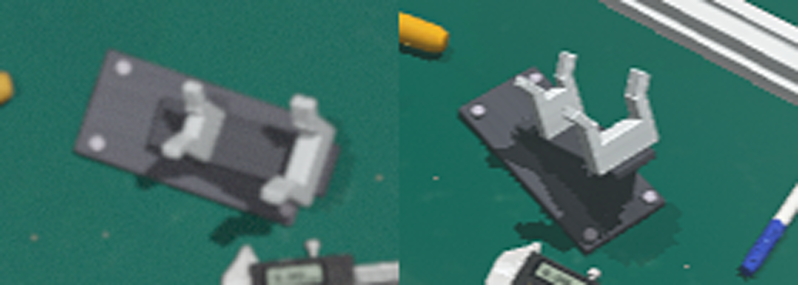

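Plate comes out at 158 x 76 mm and handle at 83–85 mm, both as given. I check the rest's pose against the forks, then work out the first move.

```bash
cat >> h.py <<'E'
from scipy.spatial.transform import Rotation as Ro
def frame(yaw,pitch=0):  # screwdriver-type axes: y along heading, raised by pitch
    a,b=np.radians([yaw,pitch]);y=np.array([np.cos(a)*np.cos(b),np.sin(a)*np.cos(b),np.sin(b)])
    x=np.array([np.sin(a),-np.cos(a),0]);return np.stack([x,y,np.cross(x,y)],1)
REST=np.array([.4918,-.2296]);RYAW=-107.4;SEAT=np.array([*REST,.065]);RS=frame(RYAW,30)
def tool(F): return np.stack([F[:,1],F[:,0],-F[:,2]],1)
def go(s,p,R):
    R0=Ro.from_euler('xyz',s['eef_rot'],degrees=True)
    print('shift',R0.inv().apply(np.array(p)-s['tcp_pos']).round(4),'rot',(R0.inv()*Ro.from_matrix(R)).as_rotvec(degrees=True).round(2))
E
python3 - <<'E'
from h import *
from plant import r, optics
for n in('top','scene'):
    W=cloud(dict(np.load(f'/tmp/{n}.npz')));P=W.reshape(-1,3);P=P[np.linalg.norm(P[:,:2]-REST,axis=1)<.12]
    Q=(P-SEAT)@RS
    for nm,lo,hi in(('low',-22,5),('high',52,82)):
        q=Q[(Q[:,1]*1e3>lo)&(Q[:,1]*1e3<hi)&(Q[:,2]>.012)&(Q[:,2]<.05)]*1e3
        print(n,nm,len(q),'zmax',np.percentile(q[:,2],97),'y',np.percentile(q[:,1],[5,50,95]))
        for sg in(-1,1):
            k=q[q[:,0]*sg>0];print('  x',sg,len(k),np.percentile(k[:,0],[5,50,95]).round(1))
        f=Q[(Q[:,1]*1e3>lo+6)&(Q[:,1]*1e3<hi-6)&(abs(Q[:,0])<.006)]*1e3;print('  floor z',np.percentile(f[:,2],[10,50,90]).round(1) if len(f) else 0)
go(r.get_state(),[.5114,-.0454,.12],tool(frame(-76.85)))
E
```

```text
top low 134 zmax 33.49297251188654 y [-12.53154836  -6.24459652  -2.71331668]
  x -1 70 [-24.  -16.3  -9. ]
  x 1 64 [ 8.2 16.3 23.6]
  floor z [-21.7   2.8  11.1]
top high 179 zmax 33.96815049471339 y [61.2209771  68.54300794 74.29430143]
  x -1 95 [-33.3 -24.6 -18. ]
  x 1 84 [18.3 25.9 33.5]
  floor z [-114.2  -15.2    2.1]
scene low 123 zmax 33.206748245208786 y [-14.92810461  -6.82564017  -3.78309683]
  x -1 68 [-22.3 -16.3  -8.8]
  x 1 55 [ 9.4 17.  23.2]
  floor z [-62.  -13.    9.6]
scene high 158 zmax 33.142354066508446 y [59.32694496 69.3266642  72.50508068]
  x -1 92 [-31.8 -24.2 -17.8]
  x 1 66 [17.9 26.4 32.6]
  floor z [-112.9  -18.4    1.1]
shift [0.5055 0.5843 0.1067] rot [ 7.000e-02 -5.000e-02  6.167e+01]
```

The forks agree with the model to about 1–2 mm. Moving above the screwdriver.

The rows are not in the units I measure in: shifts go in shares of 0.4 m and turns go in shares of 180 degrees. I convert before sending: 0.35 m / 0.4 = 0.875, 0.15 m / 0.4 = 0.375, 37 degrees / 180 = 0.2056.

Emit:
drive_effector(
  offsets={"x": [0.0625, 0.125, 0.19, 0.25, 0.315, 0.375, 0.4425, 0.505, 0.5675, 0.6325, 0.695, 0.7575], "y": [0.0725, 0.145, 0.22, 0.2925, 0.365, 0.4375, 0.51, 0.585, 0.6575, 0.73, 0.8025, 0.875], "z": [0.0125, 0.025, 0.04, 0.0525, 0.065, 0.08, 0.0925, 0.105, 0.12, 0.1325, 0.145, 0.16], "ax": [0, 0, 0, 0, 0, 0, 0, 0, 0, 0, 0, 0], "ay": [0, 0, 0, 0, 0, 0, 0, 0, 0, 0, 0, 0], "az": [0.0167, 0.0333, 0.05, 0.0667, 0.0833, 0.1, 0.1222, 0.1389, 0.1556, 0.1722, 0.1889, 0.2056]},
  aperture=0.07,
  squeeze=25,
)

```text
time_s: 1.1
tcp_pos: [0.3778, 0.2325, 0.1625]
eef_rot: [-180.0, 0.0, -52.3]
contact_force: [1.9, -0.1, -1.1]
gripper_width: 0.0698
gripper_force: 0.0
```

```bash
python3 - <<'E'
from h import *
from plant import r, optics
s=r.get_state();print(s['joints'].round(1));go(s,[.5114,-.0454,.12],tool(frame(-76.85)))
E
```

```text
[ 57.2   1.5 -32.6  -0.  -55.9 -19.5]
shift [0.3016 0.0643 0.0424] rot [-2.000e-02  1.000e-02  2.456e+01]
```

Scaled: 0.3016 m / 0.4 = 0.754, 0.295 m / 0.4 = 0.7375, 24.56 degrees / 180 = 0.1364.

Emit:
drive_effector(
  offsets={"x": [0.0875, 0.175, 0.2625, 0.35, 0.4375, 0.525, 0.6125, 0.7, 0.7375, 0.754, 0.754, 0.754], "y": [0.0175, 0.0375, 0.055, 0.075, 0.0925, 0.1125, 0.13, 0.15, 0.1575, 0.1608, 0.1608, 0.1608], "z": [0.0125, 0.025, 0.0375, 0.05, 0.0625, 0.075, 0.0875, 0.1, 0.105, 0.106, 0.106, 0.106], "ax": [0, 0, 0, 0, 0, 0, 0, 0, 0, 0, 0, 0], "ay": [0, 0, 0, 0, 0, 0, 0, 0, 0, 0, 0, 0], "az": [0.0167, 0.0333, 0.05, 0.0667, 0.0833, 0.1, 0.1167, 0.1278, 0.1361, 0.1364, 0.1364, 0.1364]},
)

```text
time_s: 2.1
tcp_pos: [0.5113, -0.0432, 0.12]
eef_rot: [180.0, 0.0, -76.7]
contact_force: [-0.4, 0.3, -0.1]
gripper_width: 0.0701
gripper_force: 0.0
```

```bash
python3 - <<'E'
from h import *
from plant import r, optics
s=r.get_state();print(s['joints'].round(1))
c=optics.capture('wrist');cv2.imwrite('pics/w1.png',c['frame'][:,:,::-1]);W=cloud(c)
m=yellow(c)&(W[...,2]>.008)&(W[...,2]<.035)&(np.hypot(W[...,0]-.514,W[...,1]+.056)<.07);p=W[m];print(len(p),axis(p),np.percentile(p[:,2],95))
go(s,[.5114,-.0454,.0035],tool(frame(-76.85)))
E
```

```text
[ 17.1  11.1 -27.8  -0.  -51.1  -3.8]
3930 (array([ 0.51666905, -0.05519061,  0.02185094]), array([-0.22260025,  0.97487596,  0.00812303]), np.float64(0.08473978236365884)) 0.02462213919593144
shift [0.0022 0.0004 0.1165] rot [0.03 0.01 0.11]
```

View pics/w1.png

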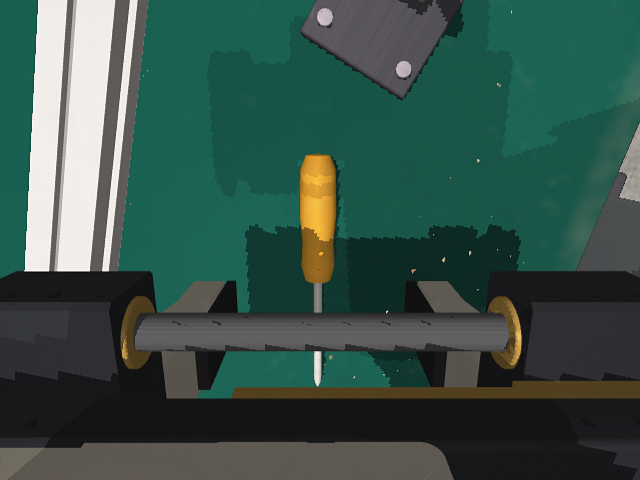

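The wrist view shows the handle at (318,155–283), aligned and centred between the fingers, and its measured mid-point agrees within 2–3 mm. Descending and gripping.

Scaled: 0.116 m / 0.4 = 0.29, 0.113 m / 0.4 = 0.2825.

Emit:
drive_effector(
  offsets={"x": [0.005, 0.005, 0.005, 0.005, 0.005, 0.005, 0.005, 0.005, 0.005], "y": [0, 0, 0, 0, 0, 0, 0, 0, 0], "z": [0.0625, 0.125, 0.1875, 0.2375, 0.2675, 0.2825, 0.29, 0.29, 0.29], "ax": [0, 0, 0, 0, 0, 0, 0, 0, 0], "ay": [0, 0, 0, 0, 0, 0, 0, 0, 0], "az": [0, 0, 0, 0, 0, 0, 0, 0, 0]},
)

```text
time_s: 2.9
tcp_pos: [0.5127, -0.0446, 0.005]
eef_rot: [-179.9, -0.0, -76.7]
contact_force: [0.3, 0.4, 0.4]
gripper_width: 0.0696
gripper_force: 0.0
```

Emit:
drive_effector(
  offsets={"x": [0, 0, 0, 0, 0, 0, 0, 0, 0, 0], "y": [0, 0, 0, 0, 0, 0, 0, 0, 0, 0], "z": [0, 0, 0, 0, 0, 0, 0, 0, 0, 0], "ax": [0, 0, 0, 0, 0, 0, 0, 0, 0, 0], "ay": [0, 0, 0, 0, 0, 0, 0, 0, 0, 0], "az": [0, 0, 0, 0, 0, 0, 0, 0, 0, 0]},
  aperture=0,
  squeeze=25,
)

```text
time_s: 3.73
tcp_pos: [0.5122, -0.0453, 0.0042]
eef_rot: [-180.0, -0.0, -76.7]
contact_force: [1.3, -0.2, 0.7]
gripper_width: 0.0239
gripper_force: 25.0
```

Scaled: -0.18 m / 0.4 = -0.45, -0.175 m / 0.4 = -0.4375.

Emit:
drive_effector(
  offsets={"x": [0, 0, 0, 0, 0, 0, 0, 0, 0, 0, 0, 0], "y": [0, 0, 0, 0, 0, 0, 0, 0, 0, 0, 0, 0], "z": [-0.025, -0.075, -0.125, -0.175, -0.225, -0.275, -0.325, -0.375, -0.4125, -0.4375, -0.45, -0.45], "ax": [0, 0, 0, 0, 0, 0, 0, 0, 0, 0, 0, 0], "ay": [0, 0, 0, 0, 0, 0, 0, 0, 0, 0, 0, 0], "az": [0, 0, 0, 0, 0, 0, 0, 0, 0, 0, 0, 0]},
)

```text
time_s: 4.73
tcp_pos: [0.5125, -0.0452, 0.1853]
eef_rot: [-179.9, 0.0, -76.7]
contact_force: [0.3, 0.1, -0.3]
gripper_width: 0.0239
gripper_force: 25.0
```

```bash
python3 - <<'E'
from h import *
from plant import r, optics
s=r.get_state();print(s['gripper_width'],s['gripper_force'])
for n in('scene','wrist'):
    c=optics.capture(n);W=cloud(c)
    m=yellow(c)&(abs(W[...,2]-.195)<.04)&(np.hypot(W[...,0]-.513,W[...,1]+.05)<.09);p=W[m]
    R=Ro.from_euler('xyz',s['eef_rot'],degrees=True);q=R.inv().apply(p-s['tcp_pos'])*1e3
    print(n,len(p),'x',np.percentile(q[:,0],[1,99]).round(1),'axis',axis(q)[1].round(3),'z',np.percentile(q[:,2],[3,50,97]).round(1))
p=SEAT+RS@np.array([0,.034,.064]);print(p);go(s,p,tool(RS))
E
```

```text
0.023899641939118664 24.99796986579895
scene 125 x [20.  51.8] axis [ 0.984 -0.15   0.101] z [-21.9 -17.9 -11.8]
wrist 5221 x [-28.   52.7] axis [-0.998 -0.062 -0.015] z [-19.5 -16.8 -11.2]
[ 0.49256409 -0.22716179  0.13742563]
shift [0.1726 0.0612 0.0477] rot [-8.12 29.31 29.94]
```

Scaled: 0.1726 m / 0.4 = 0.4315, 0.17 m / 0.4 = 0.425, 29.94 degrees / 180 = 0.1663.

Emit:
drive_effector(
  offsets={"x": [0.02, 0.055, 0.1, 0.145, 0.1875, 0.2325, 0.275, 0.32, 0.3625, 0.4, 0.425, 0.4315], "y": [0.0075, 0.02, 0.035, 0.05, 0.0675, 0.0825, 0.0975, 0.1125, 0.1275, 0.1425, 0.15, 0.153], "z": [0.0025, 0.0125, 0.025, 0.0375, 0.05, 0.0625, 0.075, 0.0875, 0.1, 0.11, 0.1175, 0.1193], "ax": [-0.0022, -0.0056, -0.0106, -0.015, -0.0194, -0.0244, -0.0289, -0.0333, -0.0378, -0.0417, -0.0444, -0.0451], "ay": [0.0072, 0.0211, 0.0378, 0.0544, 0.0711, 0.0878, 0.1039, 0.1206, 0.1367, 0.1511, 0.1606, 0.1628], "az": [0.0072, 0.0217, 0.0389, 0.0556, 0.0722, 0.0894, 0.1061, 0.1233, 0.14, 0.1544, 0.1639, 0.1663]},
)

```text
time_s: 5.83
tcp_pos: [0.4907, -0.2282, 0.1342]
eef_rot: [179.6, -30.3, -107.3]
contact_force: [0.1, -0.2, -0.4]
gripper_width: 0.0243
gripper_force: 25.0
```

Emit:
drive_effector(
  offsets={"x": [0, 0], "y": [0, 0], "z": [0, 0], "ax": [0, 0], "ay": [0, 0], "az": [0, 0]},
)

```text
time_s: 6.0
tcp_pos: [0.492, -0.2271, 0.136]
eef_rot: [179.8, -30.0, -107.3]
contact_force: [0.5, 0.5, -0.0]
gripper_width: 0.0243
gripper_force: 25.0
```

```bash
python3 - <<'E'
from h import *
from plant import r, optics
s=r.get_state();print(s['joints'].round(1))
for n in('scene','top'):
    c=optics.capture(n);np.savez('/tmp/b'+n,**c);cv2.imwrite(f'pics/b_{n}.png',c['frame'][:,:,::-1]);W=cloud(c)
    Q=(W-SEAT)@RS*1e3
    m=yellow(c)&(abs(Q[...,0])<40)&(Q[...,1]>-30)&(Q[...,1]<120)&(Q[...,2]>30)&(Q[...,2]<110);q=Q[m]
    print(n,len(q),np.percentile(q,[2,50,98],axis=0).round(1).tolist(),axis(q)[1].round(3))
    f=c['frame'].astype(int)
    m=(abs(Q[...,0])<20)&(Q[...,1]>-90)&(Q[...,1]<-8)&(Q[...,2]>45)&(Q[...,2]<100);q=Q[m]
    if len(q)>9:print('shank',len(q),np.percentile(q,[3,50,97],axis=0).round(1).tolist(),axis(q)[1].round(3))
go(s,SEAT+RS@np.array([0,.034,.064]),tool(RS))
a=cv2.imread('pics/b_scene.png')[200:350,280:480];cv2.imwrite('pics/b1.png',cv2.resize(a,(800,600)))
E
```

```text
[ 12.5  16.4 -36.9  31.1 -57.  -51.7]
scene 190 [[-6.7, 35.8, 67.2], [4.4, 72.8, 79.8], [12.1, 87.7, 84.5]] [ 0.044 -0.983  0.179]
shank 32 [[0.9, -77.5, 71.0], [3.5, -56.5, 73.7], [4.9, -37.2, 75.5]] [-0.004 -1.     0.005]
top 324 [[-8.9, 40.7, 73.5], [2.0, 65.1, 80.4], [11.5, 87.6, 85.5]] [ 0.026  0.998 -0.051]
shift [ 0.0007 -0.0005 -0.0013] rot [ 0.11 -0.03  0.11]
```

View pics/b1.png

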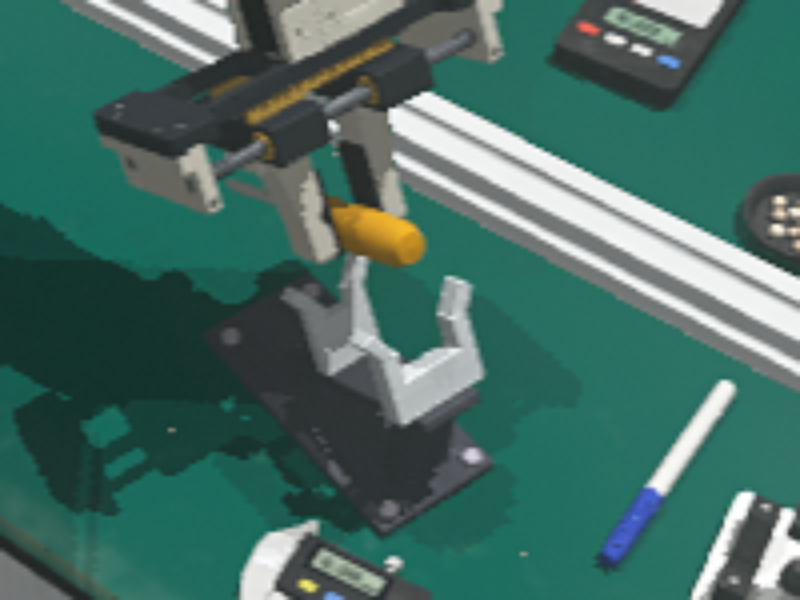

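The crop shows the handle level with the rest's slope and lined up over the forks, butt up (butt at crop (400,250), forks at (330,330) and (430,370)). The shank axis is 72 mm up as planned, and x is about 2 mm off. I correct x and go down most of the way.

Scaled: 0.05 m / 0.4 = 0.125, 0.049 m / 0.4 = 0.1225.

Emit:
drive_effector(
  offsets={"x": [0, 0, 0, 0, 0, 0, 0, 0, 0, 0, 0, 0], "y": [-0.005, -0.005, -0.005, -0.005, -0.005, -0.005, -0.005, -0.005, -0.005, -0.005, -0.005, -0.005], "z": [0.01, 0.025, 0.04, 0.055, 0.07, 0.085, 0.095, 0.105, 0.115, 0.1225, 0.125, 0.125], "ax": [0, 0, 0, 0, 0, 0, 0, 0, 0, 0, 0, 0], "ay": [0, 0, 0, 0, 0, 0, 0, 0, 0, 0, 0, 0], "az": [0, 0, 0, 0, 0, 0, 0, 0, 0, 0, 0, 0]},
)

```text
time_s: 7.1
tcp_pos: [0.4864, -0.2519, 0.093]
eef_rot: [179.9, -30.1, -107.4]
contact_force: [0.3, -0.2, 0.3]
gripper_width: 0.0242
gripper_force: 25.0
```

```bash
python3 - <<'E'
from h import *
from plant import r, optics
s=r.get_state()
for n in('scene','top'):
    c=optics.capture(n);W=cloud(c);Q=(W-SEAT)@RS*1e3
    cv2.imwrite(f'pics/c_{n}.png',c['frame'][:,:,::-1])
    m=yellow(c)&(abs(Q[...,0])<40)&(Q[...,1]>-30)&(Q[...,1]<120)&(Q[...,2]>0)&(Q[...,2]<110);q=Q[m]
    print(n,len(q),np.percentile(q,[2,50,98],axis=0).round(1).tolist(),axis(q)[1].round(3))
go(s,SEAT+RS@np.array([-.002,.032,.006]),tool(RS))
E
```

```text
scene 261 [[-30.4, 38.9, 17.2], [2.5, 62.4, 32.3], [35.9, 87.0, 109.3]] [ 0.014 -0.219  0.976]
top 293 [[-10.8, 43.0, 22.9], [0.0, 65.7, 30.6], [9.4, 88.1, 35.6]] [ 0.029  0.997 -0.073]
shift [-0.0019 -0.0005  0.0068] rot [ 0.09 -0.07  0.04]
```

No contact, and x is centred (top view −10.8…9.4). I go on down, then down the slope towards the low fork.

Scaled: 0.007 m / 0.4 = 0.0175, 0.006 m / 0.4 = 0.015.

Emit:
drive_effector(
  offsets={"x": [0, 0, 0, 0, 0, 0, -0.0025, -0.005, -0.0075, -0.0075], "y": [0, 0, 0, 0, 0, 0, 0, 0, 0, 0], "z": [0.005, 0.01, 0.015, 0.0175, 0.0175, 0.0175, 0.0175, 0.0175, 0.0175, 0.0175], "ax": [0, 0, 0, 0, 0, 0, 0, 0, 0, 0], "ay": [0, 0, 0, 0, 0, 0, 0, 0, 0, 0], "az": [0, 0, 0, 0, 0, 0, 0, 0, 0, 0]},
)

```text
time_s: 8.03
tcp_pos: [0.4864, -0.2525, 0.0856]
eef_rot: [179.9, -30.1, -107.3]
contact_force: [0.3, 0.2, -0.4]
gripper_width: 0.024
gripper_force: 25.0
```

```bash
python3 - <<'E'
from h import *
from plant import r, optics
s=r.get_state();print(((s['tcp_pos']-SEAT)@RS*1e3).round(1),(s['contact_force']@RS).round(1))
E
```

```text
[-1.7 30.6  6.1] [-0.2 -0.4 -0.2]
```

Scaled: -0.002 m / 0.4 = -0.005, 0.0015 m / 0.4 = 0.0038.

Emit:
drive_effector(
  offsets={"x": [-0.0025, -0.0025, -0.005, -0.005, -0.005], "y": [0, 0, 0, 0, 0], "z": [0.0013, 0.0025, 0.0038, 0.0038, 0.0038], "ax": [0, 0, 0, 0, 0], "ay": [0, 0, 0, 0, 0], "az": [0, 0, 0, 0, 0]},
)

```text
time_s: 8.45
tcp_pos: [0.4867, -0.2518, 0.0837]
eef_rot: [179.9, -30.1, -107.4]
contact_force: [-0.7, -0.2, 3.9]
gripper_width: 0.0241
gripper_force: 25.0
```

```bash
python3 - <<'E'
from h import *
from plant import r, optics
s=r.get_state();print(((s['tcp_pos']-SEAT)@RS*1e3).round(1),(s['contact_force']@RS).round(1))
c=optics.capture('scene');cv2.imwrite('pics/d1.png',cv2.resize(c['frame'][220:340,300:460,::-1],(800,600)))
E
```

```text
[-1.8 29.   4.8] [0.6 2.3 3.2]
```

View pics/d1.png

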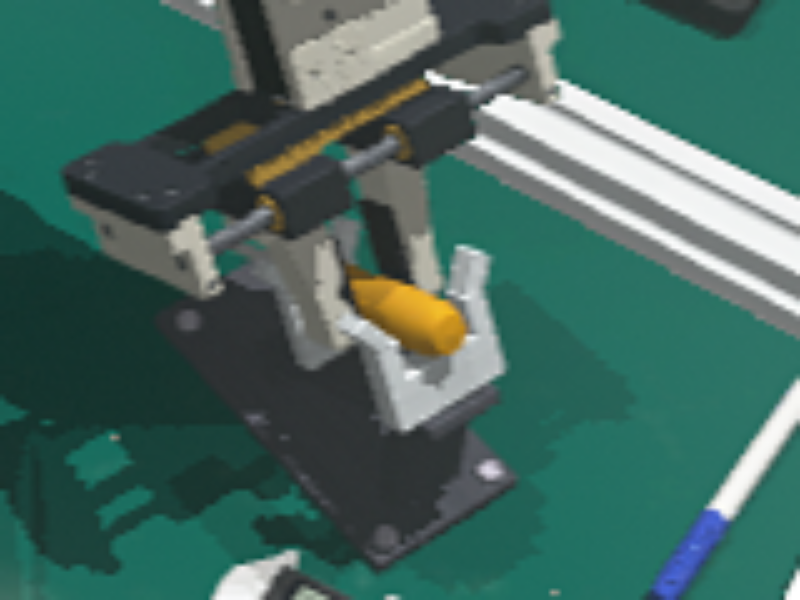

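The crop shows the handle inside the high fork (450,330), fingers between the forks. There is light contact of about 3 N and the shoulder is at the low fork. Releasing.

Emit:
drive_effector(
  offsets={"x": [0, 0, 0, 0, 0, 0, 0, 0], "y": [0, 0, 0, 0, 0, 0, 0, 0], "z": [0, 0, 0, 0, 0, 0, 0, 0], "ax": [0, 0, 0, 0, 0, 0, 0, 0], "ay": [0, 0, 0, 0, 0, 0, 0, 0], "az": [0, 0, 0, 0, 0, 0, 0, 0]},
  aperture=0.05,
)

```text
time_s: 9.17
tcp_pos: [0.4865, -0.2517, 0.0833]
eef_rot: [179.9, -30.1, -107.4]
contact_force: [-0.2, -0.2, -0.1]
gripper_width: 0.05
gripper_force: 0.0
```

Emit:
drive_effector(
  offsets={"x": [0, 0, 0, 0, 0, 0, 0, 0, 0, 0, 0], "y": [0, 0, 0, 0, 0, 0, 0, 0, 0, 0, 0], "z": [-0.0125, -0.0375, -0.0625, -0.0875, -0.125, -0.1625, -0.2, -0.225, -0.25, -0.2625, -0.2625], "ax": [0, 0, 0, 0, 0, 0, 0, 0, 0, 0, 0], "ay": [0, 0, 0, 0, 0, 0, 0, 0, 0, 0, 0], "az": [0, 0, 0, 0, 0, 0, 0, 0, 0, 0, 0]},
)

```text
time_s: 10.08
tcp_pos: [0.5032, -0.2009, 0.1752]
eef_rot: [-180.0, -30.0, -107.4]
contact_force: [0.1, -0.4, -0.3]
gripper_width: 0.0499
gripper_force: 0.0
```

```bash
python3 - <<'E'
from h import *
from plant import r, optics
s=r.get_state();print(s['contact_force'])
for n in('scene','top'):
    c=optics.capture(n);W=cloud(c);Q=(W-SEAT)@RS*1e3
    if n=='scene':cv2.imwrite('pics/e1.png',cv2.resize(c['frame'][220:340,300:460,::-1],(800,600)))
    m=yellow(c)&(abs(Q[...,0])<20)&(Q[...,1]>-30)&(Q[...,1]<120)&(Q[...,2]>-5)&(Q[...,2]<45);q=Q[m]
    print(n,len(q),np.percentile(q,[2,50,98],axis=0).round(1).tolist(),axis(q)[1].round(3))
E
```

```text
[ 0.05356199 -0.39290104 -0.33687675]
scene 246 [[-9.3, 5.9, 10.0], [2.3, 57.8, 22.9], [8.9, 82.1, 26.7]] [ 0.04  -0.996  0.083]
top 480 [[-10.4, 2.2, 15.3], [0.1, 46.3, 22.1], [9.5, 83.3, 27.1]] [ 0.001  1.    -0.012]
```

View pics/e1.png

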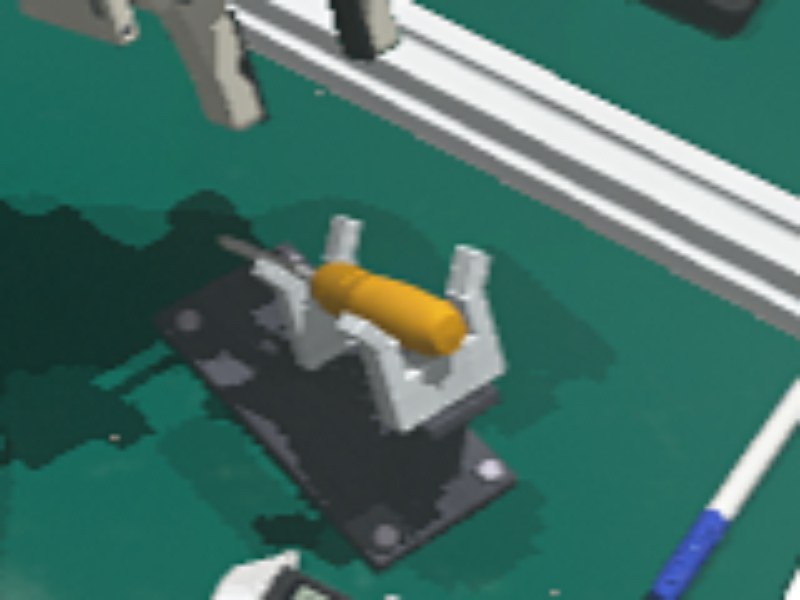

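The crop shows the screwdriver in both forks, with the shank at (270,255), the shoulder at the low fork (315,285), the butt up at (450,330), and the gripper clear. Measured in the seat frame, the handle runs from about y = 0 to 83 mm, its top is at z ≈ 25 mm, and the axis is aligned. Handing in.

```bash
python3 -c "
from plant import r, optics
print(r.close_job())"
```

```text
the job is handed in; nothing more can be done
None
```

The screwdriver is lying in the sloping rest, butt end up with its shoulder at the low fork and let go; I never went near the cutter or the marker pen, and I handed the job in after about 10 s of robot time, though no verdict came back.

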